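# Re-index the print trimmer's stop block

### The job

Get the print trimmer ready for the next sheet size: first turn the small black fine-offset dial back (anticlockwise seen from above) fully to its zero stop, then pull up the lock plunger by its knob, slide the blue stop block one hole along the ladder rail towards the yellow end block, and let the pin go fully home in that hole. Finish while still holding the plunger knob with the pin fully down, and leave the bottle, foil tray and eraser where they are.

Things in the scene. Friction and masses are not known exactly. Their poses are not given: they have to be found in the camera images.
- trimmer: Grey base plate fixed to the table, 300 (x) x 420 (y) x 12 mm; origin at the centre of its underside, z up. The ladder rail runs along its own y at own x = +40 mm, y -155 to +155 mm; the dial's axis is at own x = -85, y = +60 mm.
- stop (a joint): Slide of the blue stop block, m, + towards the trimmer's own +y. Block 68 mm across the rail, 44 mm along it, top 51 mm above the table. It starts in the middle hole (0); the next holes are at +0.040 and -0.040; travel +-0.085. About 1.5 N of friction with the pin pulled; locked by the rungs (2 mm play either way) with the pin down.
- plunger (a joint): Lift of the spring lock plunger in the stop block, m, straight up. 0 = pin fully home (it then reaches 12 mm below the rung tops), 0.018 = upper stop. The 10 mm brass pin is clear of the rungs from about 0.013. A spring pushes it down with 4.5 N at 0, 7 N at the top.
- pull_knob: Round upright pull knob on top of the plunger, black with a red band, 26 mm diameter, 36 mm tall, rides with stop block and plunger; origin at the centre of its underside, 61 mm above the table with the pin home (97 mm at its top). 2 mm gap below it to the 24 mm steel collar on the block.
- knob_grip (a point): Point on the pull knob's axis to grip at, 19 mm above the knob's underside (80 mm above the table with the pin home).
- fine_dial (a joint): Fine-offset dial angle, rad: 0 = zero stop (a hard stop), grows clockwise seen from above, up to 2.2; starts somewhere from 0.7 to 1.4. Turn it anticlockwise to come back to zero. Friction about 0.03 N m, stays where it is left.
- fine_dial_grip (a point): On the dial's upright axis, 49 mm above the table, the height to grip; turns with the dial. Straight black grip bar 14 mm thick, 42 mm long, 24 to 56 mm above the table, over a 44 mm disc (top at 26 mm). At 0 the bar lies along the trimmer's own x, its white line towards -x at the red mark; at angle a it is turned clockwise from there by a.
- cap_yellow: Yellow end block, 60 x 24 x 40 mm, fixed at one end of the rail (own y of the trimmer +169 or -169 mm, from start to start); its top is 52 mm above the table. Origin at the centre of its underside.
- cap_grey: White-grey end block of the same size, at the other end of the rail.
- bottle: Bystander: standing drinks bottle, 64 mm diameter, 160 mm tall, blue cap, beside the +y end of the plate; origin at the centre of its underside.
- foil_tray: Bystander: open gold tray 90 x 130 x 35 mm beside the -y end of the plate; origin at the centre of its underside.
- eraser: Bystander: white eraser 22 x 45 x 14 mm lying on the plate, on its near side; origin at the centre of its underside.
- rail_mid (a point): Middle hole of the ladder rail, at the height of the rung tops, 28 mm above the table; axes as the trimmer's. Two aluminium side bars (tops at 30 mm) with dark steel rungs between. Five holes (gaps 14 mm long) along own y at -80, -40, 0, +40, +80 mm.

How it is judged (in metres and radians):
On the way, in this order (a step that is already met when the one before it is completed fails the run):
1. the dial is back at its zero stop (within 0.07 rad) while the stop block is still in its first hole (value of joint fine_dial below 0.07 rad and value of joint stop between -0.006 and 0.006 m), for 0.2 s.
2. the plunger is pulled up clear of the rungs (12 mm or more) (value of joint plunger above 0.012 m), for 0.1 s.
At the end, for the whole second after the job is handed in: The dial is within 0.07 rad of its zero stop; the stop block is within 5 mm of the hole next to the starting one on the yellow block's side; the plunger is within 3 mm of fully down; and the fingers still hold the pull knob with more than 2 N (value of joint fine_dial below 0.07 rad and ((y of cap_yellow in the frame of trimmer above 0 m and value of joint stop between 0.035 and 0.045 m) or (y of cap_yellow in the frame of trimmer below 0 m and value of joint stop between -0.045 and -0.035 m)) and value of joint plunger below 0.003 m and contact force between the fingers and pull_knob above 2 N); the arm keeps its last pose, push and grip.
It fails at once if the bottle is shifted by more than 30 mm (distance of bottle from where it was at the start of the episode above 0.03 m).
It fails at once if the foil tray is shifted by more than 30 mm (distance of foil_tray from where it was at the start of the episode above 0.03 m).
It fails at once if the eraser is shifted by more than 30 mm (distance of eraser from where it was at the start of the episode above 0.03 m).
It also fails if it takes over 48 s, if anything falls off the work surface, if the arm or the gripper's body presses on something with over 40 N, if the wrist force passes 120 N, or if a joint passes its speed limit or range.

### The arm

A 6-joint arm with a two-finger parallel gripper is mounted at the origin on the work surface. World frame = base frame: x ahead of the robot, y to its left, z up, the work surface at z = 0. Lengths are in mm, angles in rad, forces in N, time in s.
With the tool pointing down it reaches from about 275 to 1000 mm from the base axis. Payload 8.4 kg.
Tool frame: the origin (TCP) lies on the centre line of the jaws, within the pads' length; the fingertips stand 19 mm ahead of it and the grasp point (between the pads) is the TCP; z points along the fingers, y is the line along which they close (so a half turn about z gives the same grasp; the last joint's range is limited). The gripper opens to 85 mm and grips with 20 to 120 N. Pads are 22 mm wide; open, the fingers measure 114 mm over their backs; the gripper's body (76 mm by 85 mm) begins 54 mm behind the grasp point. The pads swing forward as they close: fully open they stand 13 mm farther back than shut.
Start: joints at [1.28, 0.353, 1.633, -0, 1.155, -0.002], TCP at [178, 599.119, 250.281] pointing down, gripper open.
Joint ranges: [-2.63, 2.63], [-0.92, 2.1], [0.06, 2.66], [-1.3, 4.44], [0, 2.69], [-3.02, 3.02]. Speed limits (rad/s): [2.22, 2.22, 2.79, 3.14, 3.14, 3.14].

### API

Orientations are given as a unit quaternion [x, y, z, w].
In Python, from rig import observe, get_image, sign_off gives the robot as it stands. The module is installed in compiled form; this text tells all that it offers.
- The arm moves only by the tool step_arm, never from a script. Its arguments are lists of equal length, an entry for each row: "delta_pos": the shift along the tool's x, y, z in m, a list of three; "rot": the turn, a rotation vector about the tool's x, y, z in degrees, a list of three. In form: {"delta_pos": [[x, y, z], ...], "rot": [[ax, ay, az], ...]}. A call has 1 to 20 rows; each row shifts and turns the commanded pose from where the row before left it, along the tool's axes as they then stand; what a row does not reach is not made up. A row lasts 1/10 s, in which the tool goes at most 50 mm and 8.59 degrees, less where a joint would pass 70% of its speed; a pose out of reach is approached as far as the arm can. A call with a gripper value outside its range is refused whole. "jaw" is the opening, from 0 (shut) to 1 (fully open), set as the call begins (left out, the last holds). The fingers move at their own pace and stop on an object; "force" is the grip in N (left out, the last holds). Time passes only in rows, so rows that do not move let the fingers close. It gives the time, the measured TCP pose, the force, the opening and the grip force at its end, in the units of the state.
- observe(): the state, without advancing time (a new reading comes with each control period).
- get_image(name): name is "side" or "top"; returns a dict with "pixels" (384x512x3 uint8, red, green, blue), "K" (3x3 intrinsics, pixels), "k1" (the pictures are not rectified: a ray, as slopes to the right and down, at radius r is drawn at 1 + k1 r^2 times it, then the intrinsics apply), "T" (4x4, takes a point from camera to world coordinates). Camera axes: x right, y down, z forward; pixel columns grow to the right and rows downward; lengths in mm; the calibration is good to about 2 mm. A picture is of the moment at which its call begins. There is no depth.
- sign_off(): hands the job in; it is judged then, once.
The state is a dict: "time": time; "joint_pos": joint angles; "dq": joint speeds; "tau": joint torques, N m; "tcp_pos": TCP position; "tcp_rot": TCP orientation; "contact_force": force on the tool from outside, world axes, zero at the start; "ft_torque": the same for the moment, N m; "opening": opening from 0.0 (shut) to 1.0 (fully open); "gripper_force": force on a finger pad.
Only numpy, scipy, OpenCV 4.12 (cv2) and the standard library are available. Lean on these libraries where they do the work, as an engineer would, in place of code of your own. Each camera call takes 0.05 s, during which the arm holds its last target. There are 200 camera calls.

## Working session

There is one attempt and no reset: what is moved stays moved. The work goes in short steps, Python scripts to look and compute and a tool call to move; the robot and the scene stay as the last step left them, time stands still between calls to the robot, and variables do not carry over. Pictures are saved under pics/ and viewed, at most 10 in all, crops included, and the job is handed in when it is done.

Besides the shell and the picture viewer there is one more tool, called after ">>>" as a command line: name --argument value ..., lists and objects as JSON in quotes. step_arm: Moves the arm, as the interface text tells. Its arguments: {"type":"object","properties":{"delta_pos":{"type":"array","items":{"type":"array","items":{"type":"number"}}},"rot":{"type":"array","items":{"type":"array","items":{"type":"number"}}},"jaw":{"type":"number"},"force":{"type":"number"}},"required":["delta_pos","rot"]}

```bash
mkdir -p pics
python3 - <<'E'
from rig import observe,get_image
import cv2,numpy as np
for n in("top","side"):
    g=get_image(n); cv2.imwrite(f"pics/{n}0.png",g["pixels"][:,:,::-1]); np.savez(f"{n}0.npz",**g); print(n,g["K"].tolist(),g["k1"],np.round(g["T"],3).tolist())
s=observe();print(s)
E
```

```text
top [[471.14306357850205, 0.0, 259.76616710422513], [0.0, 471.14306357850205, 192.86152926898077], [0.0, 0.0, 1.0]] -0.007456739942890223 [[-0.021, -0.983, 0.181, 303.983], [-1.0, 0.019, -0.013, 65.086], [0.009, -0.181, -0.983, 1525.465], [0.0, 0.0, 0.0, 1.0]]
side [[358.5328820708558, 0.0, 260.2612063127493], [0.0, 358.5328820708558, 191.56430246868374], [0.0, 0.0, 1.0]] -0.11461560620529157 [[0.82, -0.294, 0.491, 85.625], [-0.572, -0.426, 0.7, -659.861], [0.003, -0.856, -0.518, 606.208], [0.0, 0.0, 0.0, 1.0]]
{'time': 0.1, 'joint_pos': array([ 1.27958859e+00,  3.53594592e-01,  1.63403620e+00,  3.54185648e-05,
        1.15520398e+00, -2.39439882e-03]), 'dq': array([ 0.00094323,  0.00064898, -0.00262204,  0.00018578, -0.00116064,
        0.00164073]), 'tau': array([ 1.64291141e-04, -6.06357336e+01, -3.42816532e+01, -1.99769084e-05,
        3.95122086e-03, -1.08201256e-06]), 'tcp_pos': array([177.88332353, 598.74244266, 249.63701469]), 'tcp_rot': array([ 1.43912357e-01,  9.89590242e-01, -6.12013154e-04, -1.06868684e-04]), 'contact_force': array([ 0.08397765, -0.58837478, -0.16369169]), 'ft_torque': array([-0.042064  , -0.04443714, -0.00208375]), 'gripper_force': 0.0, 'opening': 1.0025837749884905}
```

View pics/top0.png

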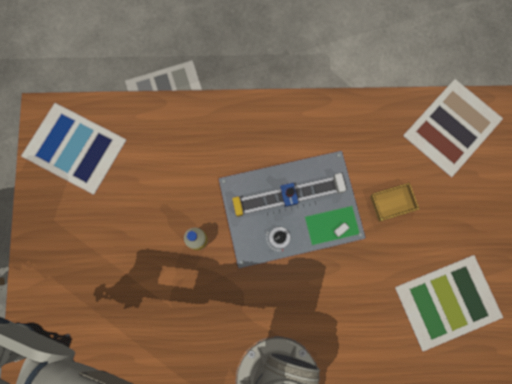

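View pics/side0.png

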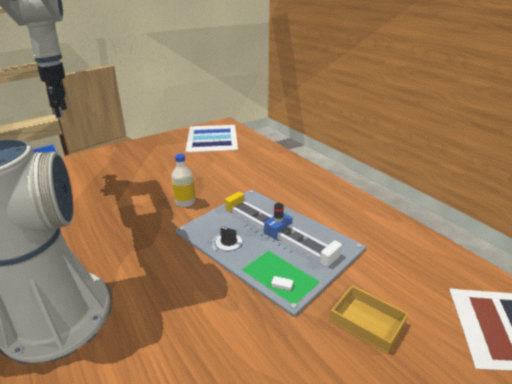

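The top view shows the plate around (291,209), the yellow cap at (238,205), the grey cap at (340,182), the knob at (290,192) and the dial at (280,237). In the side view the knob is at (279,208), the dial at (228,236), yellow at (235,201) and grey at (331,253). Yellow lies on the trimmer's +y side, next to the bottle. I'll zoom in next.

Run:
```python
import cv2,numpy as np
t=cv2.imread("pics/top0.png")[140:280,210:370];s=cv2.imread("pics/side0.png")[180:280,200:350]
t=cv2.resize(t,None,fx=5,fy=5,interpolation=cv2.INTER_CUBIC)[:, :800][:, :]
s=cv2.resize(s,None,fx=5,fy=5,interpolation=cv2.INTER_CUBIC)
cv2.imwrite("pics/tc.png",t[0:600]);cv2.imwrite("pics/sc.png",s)
```

```text
(no output)
```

View pics/tc.png

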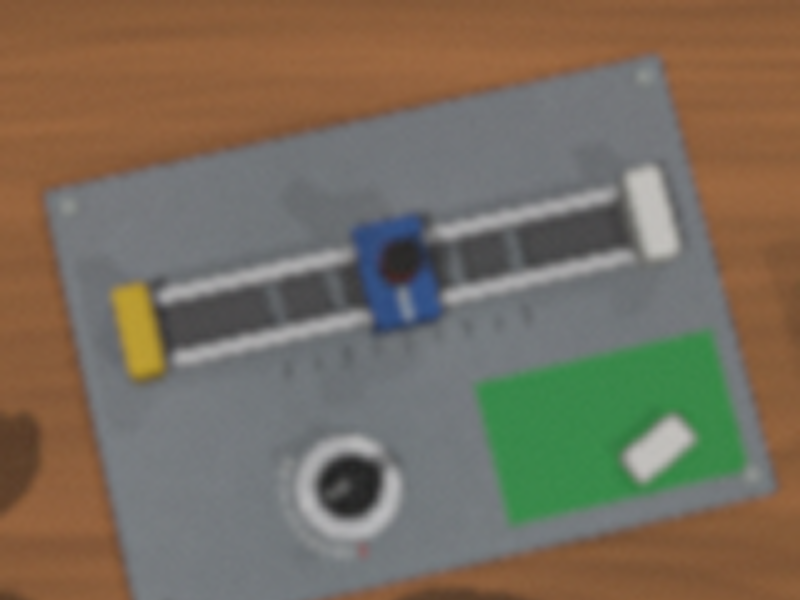

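View pics/sc.png

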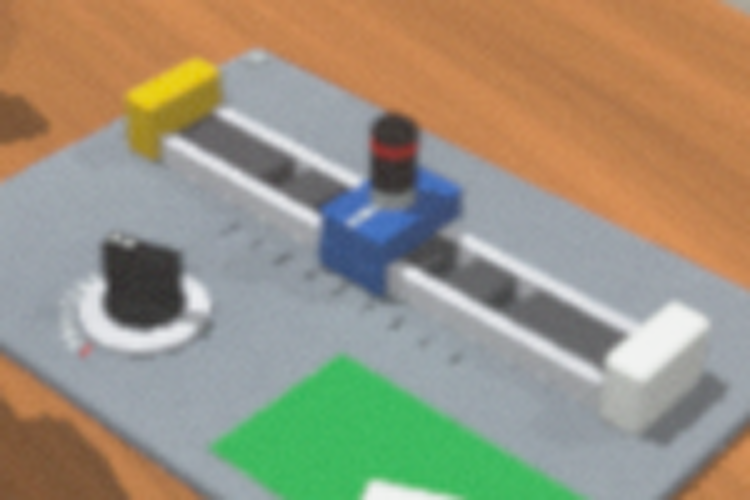

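The crops show the following:
- **Dial:** the bar's white line points lower-left, at crop (335,490). That is clockwise of the red mark at (363,550), by roughly 1 rad.
- **Knob:** its top is at crop (404,255) in the top view and (394,125) in the side view.
- **Yellow cap:** it is at the trimmer's +y end.

```bash
cat > h.py <<'E'
import numpy as np,cv2
def ray(g,uv):
    K,T=g["K"],g["T"]; d=np.array([g["k1"].item() if hasattr(g["k1"],"item") else g["k1"],0,0,0.])
    p=cv2.undistortPoints(np.array([[uv]],float),K,d)[0,0]
    return T[:3,3],T[:3,:3]@np.array([p[0],p[1],1])
def plane(g,uv,z):
    o,d=ray(g,uv); return (o+d*(z-o[2])/d[2])
def tri(g1,a,g2,b):
    o1,d1=ray(g1,a);o2,d2=ray(g2,b);d1/=np.linalg.norm(d1);d2/=np.linalg.norm(d2)
    s=np.linalg.lstsq(np.c_[d1,-d2],o2-o1,rcond=None)[0]
    p,q=o1+s[0]*d1,o2+s[1]*d2
    return (p+q)/2,np.linalg.norm(p-q)
def proj(g,P):
    T=np.linalg.inv(g["T"]);p=T[:3,:3]@np.array(P,float)+T[:3,3]
    x=p[:2]/p[2];x=x*(1+float(g["k1"])*(x@x));return g["K"][:2,:2]@x+g["K"][:2,2]
E
cat > m.py <<'E'
from h import *
T=dict(np.load("top0.npz"));S=dict(np.load("side0.npz"))
tc=lambda x,y:(210+x/5-.4,140+y/5-.4); sc=lambda x,y:(200+x/5-.4,180+y/5-.4)
# plate corners: table/plate boundary by orange-vs-grey mask
hsv=cv2.cvtColor(T["pixels"],cv2.COLOR_RGB2HSV); R=T["pixels"].astype(int)
wood=((R[...,0]-R[...,2])>30)&~((R[...,1]>R[...,0]))
m=(~wood).astype(np.uint8); m[:,:212]=0;m[:,370:]=0;m[:140]=0;m[272:]=0
m=cv2.morphologyEx(m,cv2.MORPH_OPEN,np.ones((5,5)))
c=max(cv2.findContours(m,0,1)[0],key=cv2.contourArea)
h=cv2.convexHull(c);r=cv2.minAreaRect(h);b=cv2.boxPoints(r);print("rect px",np.round(b,1).tolist(),cv2.contourArea(c),r[1])
for q in b: print(plane(T,q,12).round(1))
print("ctr",np.mean([plane(T,q,12) for q in b],0).round(1))
for n,a,s in(("knobtop",tc(406,254),sc(394,124)),("red band ctr?",tc(404,260),sc(394,152)),
 ("dial top",tc(350,484),sc(142,247)),("yel TL",tc(112,290),sc(220,70)),("yel BL",tc(132,380),sc(130,101)),("grey TR",tc(656,164),sc(708,322)),("grey BR",tc(680,258),sc(648,374)),
 ("plate TL",tc(45,190),sc(258,48)),("redmark",tc(363,551),sc(85,350))):
    p,e=tri(T,a,S,s);print(n,p.round(1),round(e,1))
print("yel ctr",plane(T,tc(137,330),52).round(1),"grey",plane(T,tc(653,212),52).round(1))
E
python3 m.py
```

```text
rect px [[217.10000610351562, 178.0], [345.1000061035156, 149.10000610351562], [365.5, 239.8000030517578], [237.60000610351562, 268.70001220703125]] 11617.5 (92.98155975341797, 131.14962768554688)
[634.5 184.   12. ]
[ 725. -242.   12.]
[ 422.3 -291.9   12. ]
[339.1 120.4  12. ]
ctr [530.2 -57.4  12. ]
knobtop [572.1 -49.5  96.1] 1.5
red band ctr? [572.  -49.8  78.6] 0.6
dial top [436.7 -14.2  52.1] 2.9
yel TL [570.4 131.6  36.6] 14.0
yel BL [506.9 121.3  43.6] 4.8
grey TR [ 638.6 -217.4   45.4] 0.5
grey BR [ 578.7 -230.9   50.7] 8.0
plate TL [637.3 179.3   7.4] 1.0
redmark [396.5 -23.2   9.5] 0.9
yel ctr [535.4 118.4  52. ] grey [ 605.4 -212.5   52. ]
```

Cap spacing comes out at 338.2 mm against 338 in the text. The yaw is 11.9°, the knob is at about (571.5,-49), and the dial is at (436,-14). Now I'll get the dial angle and refine the knob.

```bash
cat >> m.py <<'E'
print("-----")
for n,g,(x0,y0,x1,y1) in(("top",T,(284,185,296,200)),("side",S,(272,200,287,220))):
    p=g["pixels"][y0:y1,x0:x1].astype(int); mk=(p.max(2)<75)|((p[...,0]>1.6*p[...,2])&(p[...,0]>p[...,1]*1.6))
    ys,xs=np.nonzero(mk); red=(p[...,0]>1.6*p[...,1])&(p[...,0]>1.6*p[...,2])&(p[...,0]>60); yr,xr=np.nonzero(red)
    print(n,"knob",xs.mean()+x0,ys.mean()+y0,xs.min()+x0,xs.max()+x0,ys.min()+y0,ys.max()+y0,"red",xr.mean()+x0,yr.mean()+y0,len(xr))
for P in((571,-48,97),(571,-48,80),(572,-50,97),(572,-50,80),(436,-14,56)):print(P,proj(T,P).round(1),proj(S,P).round(1))
p=T["pixels"][225:250,265:295].astype(int).sum(2)
big=cv2.resize(T["pixels"][222:254,262:298][:,:,::-1],None,fx=12,fy=12,interpolation=cv2.INTER_CUBIC)
sb=cv2.resize(S["pixels"][222:254,208:246][:,:,::-1],None,fx=12,fy=12,interpolation=cv2.INTER_CUBIC)
o=np.hstack([big[:384,:390],sb[:384,:410]])
o=np.clip(o.astype(float)*1.8,0,255).astype(np.uint8);cv2.imwrite("pics/dial.png",o)
E
python3 m.py|sed -n '/---/,$p'
```

```text
-----
top knob 290.06451612903226 191.69354838709677 286 295 188 196 red nan nan 0
side knob 278.29 210.69 274 282 204 217 red 278.04 209.84 25
(571, -48, 97) [290.2 190.9] [278.  203.9]
(571, -48, 80) [289.8 191.9] [277.8 209.4]
(572, -50, 97) [290.9 190.6] [278.8 204.2]
(572, -50, 80) [290.5 191.6] [278.6 209.6]
(436, -14, 56) [279.8 236.1] [227.1 227.9]m.py:22: RuntimeWarning: Mean of empty slice.
  print(n,"knob",xs.mean()+x0,ys.mean()+y0,xs.min()+x0,xs.max()+x0,ys.min()+y0,ys.max()+y0,"red",xr.mean()+x0,yr.mean()+y0,len(xr))
  ret = ret.dtype.type(ret / rcount)
```

View pics/dial.png

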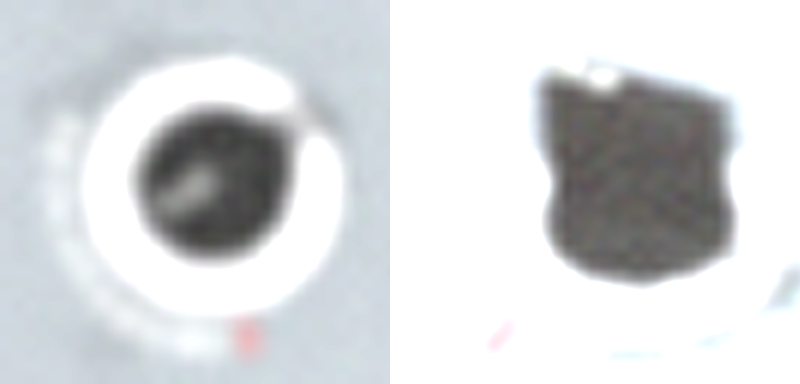

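```bash
cat > a.py <<'E'
from h import *
T=dict(np.load("top0.npz"));S=dict(np.load("side0.npz"))
c=np.array([436,-14,56])
for p in((160,210),(165,208)): q=plane(T,(262+p[0]/12-.5,222+p[1]/12-.5),56);d=(q-c)[:2];print("top",q.round(1),np.degrees(np.arctan2(d[1],-d[0])))
for p in((545,72),(600,62),(730,92),(735,104),(605,85)):q=plane(S,(208+(p[0]-390)/12-.5,222+p[1]/12-.5),56);print("side",q.round(1))
print("white line by template angle:")
for a in(0.9,1.05,1.2,1.35):
    A=np.pi+np.radians(11.9)-a; e=np.array([np.cos(A),np.sin(A),0]);n=np.array([-e[1],e[0],0])
    print(a,[((proj(S,c+s*21*e+t*7*n)-[208-.5,222-.5])*12+[390,0]).round().tolist() for s,t in((1,1),(1,-1),(-1,-1),(-1,1))])
E
python3 a.py
```

```text
top [427.2   1.7  56. ] 60.730669821426616
top [4.277e+02 4.000e-01 5.600e+01] 60.0009122345882
side [422.8  -2.8  56. ]
side [434.2  -6.3  56. ]
side [451.5 -31.   56. ]
side [450.2 -35.1  56. ]
side [431. -14.  56.]
white line by template angle:
0.9 [[522.0, 92.0], [534.0, 52.0], [728.0, 63.0], [719.0, 103.0]]
1.05 [[521.0, 82.0], [542.0, 44.0], [730.0, 72.0], [711.0, 111.0]]
1.2 [[522.0, 73.0], [552.0, 36.0], [729.0, 81.0], [701.0, 119.0]]
1.35 [[526.0, 63.0], [564.0, 30.0], [726.0, 91.0], [689.0, 126.0]]
```

>>> step_arm --delta_pos '[[-0.0211,-0.0257,0],[-0.0211,-0.0257,0],[-0.0211,-0.0257,0],[-0.0211,-0.0257,0],[-0.0211,-0.0257,0],[-0.0211,-0.0257,0],[-0.0211,-0.0257,0],[-0.0211,-0.0257,0],[-0.0211,-0.0257,0],[-0.0211,-0.0257,0],[-0.0211,-0.0257,0],[-0.0211,-0.0257,0],[-0.0211,-0.0257,0],[-0.0211,-0.0257,0],[-0.0211,-0.0257,0],[-0.0211,-0.0257,0],[-0.0211,-0.0257,0],[-0.0211,-0.0257,0],[-0.0211,-0.0257,0],[-0.0211,-0.0257,0]]' --rot '[[0,0,0],[0,0,0],[0,0,0],[0,0,0],[0,0,0],[0,0,0],[0,0,0],[0,0,0],[0,0,0],[0,0,0],[0,0,0],[0,0,0],[0,0,0],[0,0,0],[0,0,0],[0,0,0],[0,0,0],[0,0,0],[0,0,0],[0,0,0]]'

```text
time: 2.1
tcp_pos: [436.3, -15.2, 250.2]
tcp_rot: [0.144, 0.99, 0.0, -0.0]
contact_force: [-0.6, 0.2, 0.1]
opening: 0.994
gripper_force: 0.0
```

>>> step_arm --delta_pos '[[0,0,0.015],[0,0,0.02],[0,0,0.02],[0,0,0.02],[0,0,0.015],[0,0,0.01],[0,0,0.01],[0,0,0],[0,0,0]]' --rot '[[0,0,6],[0,0,6],[0,0,6],[0,0,6],[0,0,6],[0,0,6],[0,0,2.4],[0,0,0],[0,0,0]]' --jaw 0.6

```text
time: 3.0
tcp_pos: [436.0, -13.8, 140.3]
tcp_rot: [0.461, 0.888, -0.0, -0.0]
contact_force: [-0.7, -0.2, 0.3]
opening: 0.602
gripper_force: 0.0
```

>>> step_arm --delta_pos '[[0,0,0.015],[0,0,0.02],[0,0,0.02],[0,0,0.015],[0,0,0.01],[0,0,0.008],[0,0,0.0033],[0,0,0]]' --rot '[[0,0,0],[0,0,0],[0,0,0],[0,0,0],[0,0,0],[0,0,0],[0,0,0],[0,0,0]]'

```text
time: 3.8
tcp_pos: [436.2, -13.8, 49.0]
tcp_rot: [0.461, 0.887, -0.0, -0.0]
contact_force: [-0.2, 0.8, -0.2]
opening: 0.603
gripper_force: 0.0
```

>>> step_arm --delta_pos '[[0,0,0],[0,0,0],[0,0,0],[0,0,0],[0,0,0],[0,0,0],[0,0,0],[0,0,0]]' --rot '[[0,0,0],[0,0,0],[0,0,0],[0,0,0],[0,0,0],[0,0,0],[0,0,0],[0,0,0]]' --jaw 0 --force 25

```text
time: 4.6
tcp_pos: [434.1, -14.9, 49.2]
tcp_rot: [0.461, 0.887, -0.002, -0.001]
contact_force: [-7.5, -13.0, 9.3]
opening: 0.159
gripper_force: 27.6
```

Run:
```python
from rig import observe,get_image
import cv2
s=observe();print(s["joint_pos"].round(3),s["contact_force"].round(1),s["ft_torque"].round(2),s["opening"])
g=get_image("side")["pixels"][190:270,180:290,::-1];cv2.imwrite("pics/grip.png",cv2.resize(g,None,fx=6,fy=6,interpolation=cv2.INTER_CUBIC))
```

```text
[-0.037  0.39   2.177 -0.003  0.579 -0.647] [ -7.5 -13.    9.3] [-1.95  1.31  0.01] 0.15903017076132325
```

View pics/grip.png

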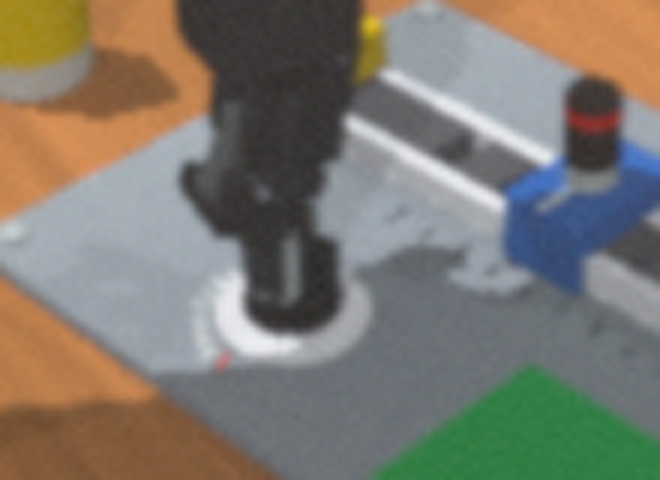

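The picture shows the jaws on the grip bar, and the opening of 13.5 mm matches the 14 mm bar. I'll relieve the side load, then turn anticlockwise.

>>> step_arm --delta_pos '[[0,-0.001,0],[0,-0.001,0],[0,0,0],[0,0,0],[0,0,0],[0,0,0],[0,0,0],[0,0,0],[0,0,0],[0,0,0],[0,0,0],[0,0,0],[0,0,0],[0,0,0],[0,0,0],[0,0,0],[0,0,0]]' --rot '[[0,0,0],[0,0,0],[0,0,-3],[0,0,-5],[0,0,-5],[0,0,-5],[0,0,-5],[0,0,-5],[0,0,-5],[0,0,-5],[0,0,-5],[0,0,-5],[0,0,-5],[0,0,-5],[0,0,-4],[0,0,-2],[0,0,0]]'

```text
time: 6.35
tcp_pos: [432.9, -17.6, 49.2]
tcp_rot: [-0.081, 0.997, -0.002, -0.002]
contact_force: [-7.2, -30.0, 9.2]
opening: 0.155
gripper_force: 28.3
```

```bash
cat > o.py <<'E'
from rig import observe
import numpy as np
s=observe();q=s["tcp_rot"];print(s["time"],s["tcp_pos"].round(1),"yaw y",round(np.degrees(2*np.arctan2(q[1],q[0]))-90,1),s["contact_force"].round(1),s["ft_torque"].round(2),s["opening"],s["gripper_force"])
E
python3 o.py
```

```text
6.35 [432.9 -17.6  49.2] yaw y 99.3 [ -7.2 -30.    9.2] [-5.05  1.31 -0.06] 0.15472761492132328 28.28095257282257
```

>>> step_arm --delta_pos '[[0,-0.0014,0],[0,-0.0014,0],[0,0,0],[0,0,0],[0,0,0],[0,0,0]]' --rot '[[0,0,0],[0,0,0],[0,0,0],[0,0,-2],[0,0,-2],[0,0,0]]'

```text
time: 6.95
tcp_pos: [432.9, -18.2, 49.2]
tcp_rot: [-0.114, 0.993, -0.0, -0.002]
contact_force: [-8.2, -8.0, 10.8]
opening: 0.158
gripper_force: 32.3
```

```bash
python3 o.py
```

```text
6.95 [432.9 -18.2  49.2] yaw y 103.1 [-8.2 -8.  10.8] [-1.38  1.41 -0.69] 0.15754783580865392 32.330545485019684
```

Torque rose to -0.69 N m at yaw 103°, so the dial is at its stop. I'll release, rise, move over the knob and check.

>>> step_arm --delta_pos '[[0,0,0],[0,0,0],[0,0,0],[0,0,0],[0,0,0],[0,0,-0.01],[0,0,-0.02],[0,0,-0.02],[0,0,-0.02],[0,0,-0.02],[0,0,0]]' --rot '[[0,0,0],[0,0,0],[0,0,0],[0,0,0],[0,0,0],[0,0,0],[0,0,0],[0,0,0],[0,0,0],[0,0,0],[0,0,0]]' --jaw 0.8

```text
time: 8.05
tcp_pos: [436.6, -17.8, 141.7]
tcp_rot: [-0.114, 0.994, -0.0, 0.002]
contact_force: [-0.4, -0.2, 0.8]
opening: 0.796
gripper_force: 0.0
```

>>> step_arm --delta_pos '[[-0.015,-0.0079,0],[-0.0158,-0.0079,0],[-0.0158,-0.0079,0],[-0.0158,-0.0079,0],[-0.0158,-0.0079,0],[-0.0158,-0.0079,0],[-0.0158,-0.0079,0],[-0.0158,-0.0079,0],[0,0,0],[0,0,0]]' --rot '[[0,0,0],[0,0,0],[0,0,0],[0,0,0],[0,0,0],[0,0,0],[0,0,0],[0,0,0],[0,0,0],[0,0,0]]'

```text
time: 9.05
tcp_pos: [570.7, -50.8, 138.4]
tcp_rot: [-0.114, 0.994, 0.0, -0.001]
contact_force: [-0.3, 0.3, 0.2]
opening: 0.801
gripper_force: 0.0
```

```bash
python3 o.py;python3 - <<'E'
from rig import get_image
import cv2,numpy as np
o=[]
for n,(y,x) in(("side",(170,180)),("top",(160,240))):
    g=get_image(n)["pixels"][y:y+100,x:x+130,::-1];o.append(cv2.resize(g,None,fx=3,fy=3,interpolation=cv2.INTER_CUBIC))
cv2.imwrite("pics/ov.png",np.hstack(o))
E
```

```text
9.05 [570.7 -50.8 138.4] yaw y 103.0 [-0.3  0.3  0.2] [ 0.02  0.01 -0.  ] 0.8009885311607772 0.0
```

View pics/ov.png

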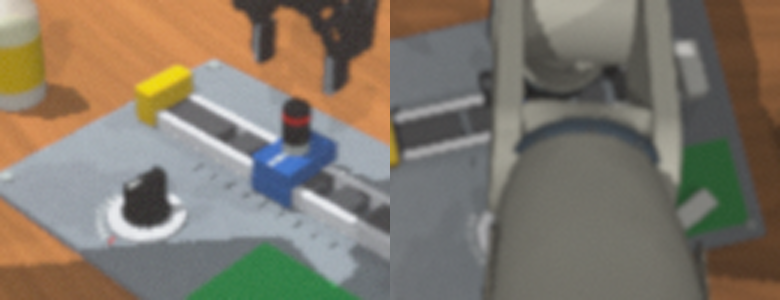

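The side view shows the fingers straddling the knob: mid-tip is at (298,57) above the knob at (296,110). The dial bar is now turned towards the red mark. I'll descend and grip.

>>> step_arm --delta_pos '[[0,0,0.01],[0,0,0.015],[0,0,0.015],[0,0,0.01],[0,0,0.006],[0,0,0.0024],[0,0,0],[0,0,0]]' --rot '[[0,0,0],[0,0,0],[0,0,0],[0,0,0],[0,0,0],[0,0,0],[0,0,0],[0,0,0]]'

```text
time: 9.95
tcp_pos: [571.9, -50.9, 80.9]
tcp_rot: [-0.114, 0.994, -0.0, 0.0]
contact_force: [-0.9, 0.5, 0.1]
opening: 0.799
gripper_force: 0.0
```

>>> step_arm --delta_pos '[[0,0,0],[0,0,0],[0,0,0],[0,0,0],[0,0,0],[0,0,0],[0,0,0],[0,0,0],[0,0,0]]' --rot '[[0,0,0],[0,0,0],[0,0,0],[0,0,0],[0,0,0],[0,0,0],[0,0,0],[0,0,0],[0,0,0]]' --jaw 0 --force 40

```text
time: 10.85
tcp_pos: [571.8, -50.9, 81.1]
tcp_rot: [-0.114, 0.994, -0.0, 0.0]
contact_force: [-0.8, -0.1, 6.8]
opening: 0.296
gripper_force: 39.1
```

```bash
python3 o.py
```

```text
10.85 [571.8 -50.9  81.1] yaw y 103.1 [-0.8 -0.1  6.8] [-0.01  0.25  0.01] 0.2960438863849559 39.05532896518707
```

>>> step_arm --delta_pos '[[0,0,-0.002],[0,0,-0.004],[0,0,-0.004],[0,0,-0.004],[0,0,-0.002],[0,0,0],[0,0,0]]' --rot '[[0,0,0],[0,0,0],[0,0,0],[0,0,0],[0,0,0],[0,0,0],[0,0,0]]'

```text
time: 11.55
tcp_pos: [571.6, -50.9, 96.6]
tcp_rot: [-0.114, 0.994, -0.0, 0.0]
contact_force: [3.5, -0.5, -8.2]
opening: 0.298
gripper_force: 39.6
```

```bash
python3 o.py
```

```text
11.55 [571.6 -50.9  96.6] yaw y 103.1 [ 3.5 -0.5 -8.2] [-0.11 -0.61 -0.01] 0.2983883158453014 39.63518500328064
```

>>> step_arm --delta_pos '[[0,0.002,0],[-0.0001,0.005,0],[-0.0001,0.005,0],[-0.0001,0.005,0],[-0.0001,0.005,0],[-0.0001,0.005,0],[-0.0001,0.005,0],[-0.0001,0.005,0],[-0.0001,0.003,0],[0,0,0],[0,0,0]]' --rot '[[0,0,0],[0,0,0],[0,0,0],[0,0,0],[0,0,0],[0,0,0],[0,0,0],[0,0,0],[0,0,0],[0,0,0],[0,0,0]]'

```text
time: 12.65
tcp_pos: [563.3, -11.4, 96.6]
tcp_rot: [-0.114, 0.994, 0.0, -0.0]
contact_force: [4.0, 2.0, -8.1]
opening: 0.292
gripper_force: 39.6
```

```bash
python3 o.py
```

```text
12.65 [563.3 -11.4  96.6] yaw y 103.1 [ 4.   2.  -8.1] [ 0.36 -0.66 -0.05] 0.2921272925884213 39.63453948497772
```

>>> step_arm --delta_pos '[[0,0,0.002],[0,0,0.004],[0,0,0.004],[0,0,0.003],[0,0,0.002],[0,0,0.001],[0,0,0],[0,0,0]]' --rot '[[0,0,0],[0,0,0],[0,0,0],[0,0,0],[0,0,0],[0,0,0],[0,0,0],[0,0,0]]'

```text
time: 13.45
tcp_pos: [563.5, -11.8, 81.1]
tcp_rot: [-0.114, 0.994, -0.0, 0.0]
contact_force: [0.8, 1.5, 3.6]
opening: 0.292
gripper_force: 40.8
```

```bash
python3 o.py;python3 - <<'E'
from rig import get_image
import cv2,numpy as np
g=get_image("side")["pixels"][170:270,180:310,::-1]
cv2.imwrite("pics/end.png",cv2.resize(g,None,fx=6,fy=6,interpolation=cv2.INTER_CUBIC))
E
```

```text
13.45 [563.5 -11.8  81.1] yaw y 103.1 [0.8 1.5 3.6] [ 0.16 -0.15  0.04] 0.2923375711123413 40.80437242984772
```

View pics/end.png

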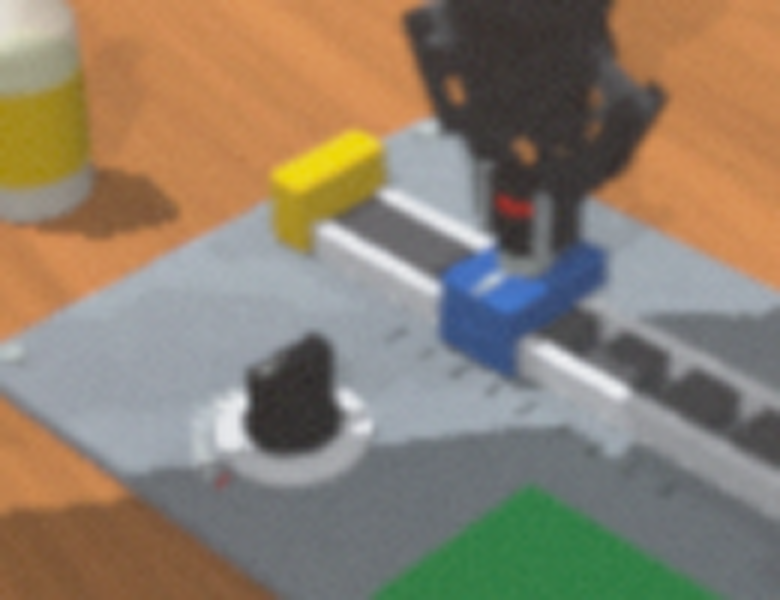

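The end picture shows the block one hole nearer the yellow block, with the pin down: TCP z is 81.1, as when the pin was home, with slight seating contact. The dial bar lies along the trimmer's x, white end towards the red mark.

```bash
python3 -c "
from rig import sign_off;print(sign_off())"
```

```text
the job is handed in; nothing more can be done
None
```

I turned the dial back to its zero stop and moved the stop block one hole towards the yellow end block. The pin is fully down and the gripper still holds the knob at about 40 N; the job was handed in 13.5 s into the 48 s limit, and sign-off returned no verdict.

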